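Set the mixer dial to the preset line and start it

TASK

Set the bench mixer: gently push its four-lobed dial round with a fingertip, without gripping it, until the dial's pointer lines up with the one long, broad line of the scale, and take the fingers off the dial. Then press the round start button fully down and let it come up again, leaving the dial on its line and everything else standing where it is.

Things in the scene. Friction and masses are not known exactly. Their poses are not given: they have to be found in the camera images.
- unit: low bench mixer, fixed to the table: box 190 mm (its x) by 290 mm (its y), flat top 50 mm above the table; origin under its centre on the table, its x axis points away from the robot (up to 0.35 rad aside), y to the left, z up. The start button, the dial and the petri dish are on its top
- dial: four-lobed dial; origin on its axis 0.5 mm above the unit's flat top, x axis along its pointer, z up. Round hub of 34 mm radius, 32 mm high (a thin cap to 35 mm); four straight lobes 22 mm wide with round ends reach out to 57 mm radius, from 2.5 to 30 mm above the unit's top, at 45, 135, 225 and 315 degrees from the pointer. Stays where it is left
- dial_centre (a point): point on the dial's vertical axis, on the unit's flat top (50 mm above the table), 45 mm along the unit's y from its centre. A tangential push of 2 to 3 N on a lobe turns the dial (0.12 N m). At the start the pointer must go 0.6 to 2.1 rad counterclockwise, seen from above; the dial has stops 1.6 rad either side of the unit's +x
- index_tip (a point): tip of the dial's pointer, 64 mm from the dial's axis; the pointer is a flat black tongue midway between two lobes, whose top lies 8 mm above the unit's top, and a black line on the hub runs on to it. Turns with the dial
- target_line (a point): inner end of the target line, 64 mm from the dial's axis; its x axis points outward. The target is the only long, broad line (23 x 5 mm) on the scale; the others are 7 x 1.6 mm, every 12 degrees. The scale is a fixed metal disc of 90 mm radius, 2 mm thick, under the dial, set differently each time. Pointer and line are in line when this point and index_tip coincide seen from above
- start_button (a joint): travel of the start button (m): 0 up, 0.006 fully down; springs back; 5 N holds it fully down
- start_button_top (a point): centre of the top face of the start button, a round cap of 14 mm radius on the right part of the unit's top; pressed straight down
- petri_dish: shallow round petri dish, 62 mm across, 13 mm high, standing on the unit's top behind the start button; origin under its centre; loose bystander
- reagent_white: white reagent bottle, 48 mm across, 92 mm high, behind the unit; origin under its centre; loose bystander
- buffer_a: small dropper bottle, 29 mm across, 71 mm high, between the robot and the unit; origin under its centre; loose bystander
- beaker: beaker, 55 mm across, 68 mm high, left of the unit; origin under its centre; loose bystander
- marker: marker pen, 135 mm long, lying left of the unit; origin under its centre; loose bystander
- tape_roll: roll of tape, 94 mm across, 48 mm high, right of the unit; origin under its centre; loose bystander
- test_cassette_2: flat test cassette, 70 x 20 x 5 mm, right of the unit; origin under its centre; loose bystander

How it is judged:
By the outcome, as a careful person would: the job done as asked, in the order asked, and still so for the second after the job is handed in, with the robot touching nothing.
It also fails if it takes over 48 s, if anything falls off the work surface, if the arm or the gripper's body presses on something with over 40 N, if the wrist force passes 120 N, or if a joint passes its speed limit or range.

ROBOT

A 7-joint arm with a two-finger parallel gripper is mounted at the origin on a cart in front of the work surface, level with it; the furniture and walls round the work are solid. World frame = base frame: x ahead of the robot, y to its left, z up, the work surface at z = 0. Lengths are in m, angles in rad, forces in N, time in s.
With the tool pointing down it reaches from about 0.425 to 0.975 m from the base axis. Payload 16.7 kg.
Tool frame: the origin (TCP) lies at the very end of the fingers, on their centre line; the grasp point (between the pads) lies 19 mm behind it; z points along the fingers, y is the line along which they close (so a half turn about z gives the same grasp; the last joint's range is limited). The gripper opens to 85 mm and grips with 20 to 120 N. Pads are 22 mm wide; open, the fingers measure 114 mm over their backs; the gripper's body (76 mm by 85 mm) begins 54 mm behind the grasp point. The pads swing forward as they close: fully open they stand 13 mm farther back than shut.
Start: joints at [1.101, 0.426, 0.074, 1.606, -0.034, 1.111, -0.067], TCP at [0.212, -0.641, 0.231] pointing down, gripper open.
Joint ranges: [-2.85, 2.85], [-0.5, 2.14], [-1.23, 1.37], [0.21, 2.46], [-1.02, 4.16], [0.16, 2.05], [-2.73, 2.73]. Speed limits (rad/s): [1.89, 1.89, 2.39, 2.39, 3.01, 3.01, 3.01].

INTERFACE

Orientations are given as a unit quaternion [w, x, y, z].
In Python, from cell import get_state, get_image, calibration, hand_in gives the robot as it stands.
- The arm moves only by the shell command python3 -m pendant 'ROWS'. ROWS is JSON, a list of rows, each a list of 3 entries, a list of its own where there are three numbers: the opening in per cent of the stroke, from 0 (shut) to 100 (fully open), then the shift along the tool's x, y, z in mm, then the turn, a rotation vector about the tool's x, y, z in degrees. In form: [[hand, [x, y, z], [wx, wy, wz]], ...]. A call has 1 to 5 rows; each row is the pose to reach, as a shift and turn from the pose commanded when the call began, along the tool's axes at that moment; what a row does not reach only later rows make up. A row lasts 1/12 s, in which the tool goes at most 41.7 mm and 7.16 degrees, less where a joint would pass 70% of its speed; a pose out of reach is approached as far as the arm can. A call with a gripper value outside its range is refused whole. The fingers move at their own pace and stop on an object; the grip force is fixed at half the most. Time passes only in rows, so rows that repeat a pose let the fingers close. It gives the time, the measured TCP pose, the force, the opening and the grip force at its end, in the units of the state.
- get_state(): the state, without advancing time (a new reading comes with each control period).
- get_image(name): name is "side" or "top" or "wrist"; returns the picture (400x640x3 uint8, blue, green, red); there is no depth.
- calibration(name): a dict with "mtx" (3x3 intrinsics, pixels), "rvec" (rotation vector, rad) and "tvec" (3), from world to camera coordinates, as OpenCV has them. Camera axes: x right, y down, z forward; pixel columns grow to the right and rows downward; lengths in m; the calibration is good to about 2 mm. A picture is of the moment at which its call begins: read the wrist's pose just before it. calibration takes no time and is no camera call; for the wrist camera it gives the pose at the moment of the call.
- hand_in(): hands the job in; it is judged then, once.
The state is a dict: "t": time; "joint_positions": joint angles; "dq": joint speeds; "joint_efforts": joint torques, N m; "eef_pos": TCP position; "tool_rot": TCP orientation; "force": force on the tool from outside, world axes, zero at the start; "moment": the same for the moment, N m; "opening": finger opening in m; "finger_force": force on a finger pad.
Only numpy, scipy, OpenCV 4.12 (cv2) and the standard library are available. Lean on these libraries where they do the work, as an engineer would, in place of code of your own. Each camera call takes 0.05 s, during which the arm holds its last target. There are 200 camera calls.

## Working session

There is one attempt and no reset: what is moved stays moved. The work goes in short steps, Python scripts to look and compute and a shell command to move; the robot and the scene stay as the last step left them, time stands still between calls to the robot, and variables do not carry over. Pictures are saved under pics/ and viewed, at most 10 in all, crops included, and the job is handed in when it is done.

```bash
mkdir -p pics; ls
python3 - <<'E'
from cell import *
import cv2
for n in ("top","side"):
    cv2.imwrite(f"pics/{n}0.png",get_image(n)); print(n,calibration(n))
s=get_state(); print(s['t'],s['eef_pos'],s['tool_rot'],s['opening'],s['force'])
E
```

```text
pics
top {'mtx': array([[434.28009306,   0.        , 321.54154845],
       [  0.        , 434.28009306, 201.67272785],
       [  0.        ,   0.        ,   1.        ]]), 'rvec': array([ 2.16388821, -2.21311887,  0.0852937 ]), 'tvec': array([0.02322046, 0.56020748, 1.42960515])}
side {'mtx': array([[477.20780458,   0.        , 327.50830926],
       [  0.        , 477.20780458, 201.70299497],
       [  0.        ,   0.        ,   1.        ]]), 'rvec': array([ 0.54927655, -2.60688961,  1.25059738]), 'tvec': array([0.49914796, 0.1845574 , 1.08332989])}
0.1 [ 0.21204638 -0.64045778  0.23068531] [-5.45976104e-04  9.87246548e-01  1.59197784e-01 -1.41552967e-04] 0.08509787725450799 [-1.58309258 -0.65201727 -0.27076445]
```

View pics/top0.png

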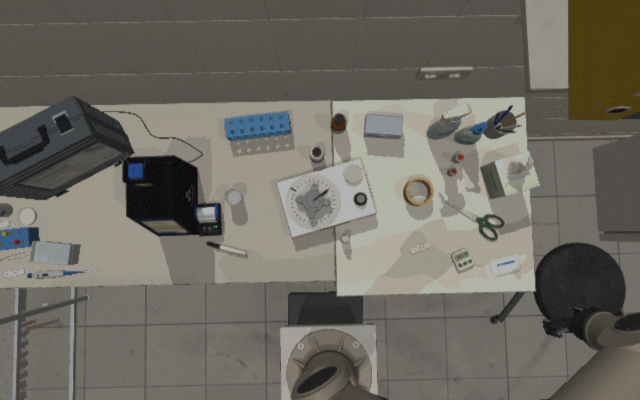

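View pics/side0.png

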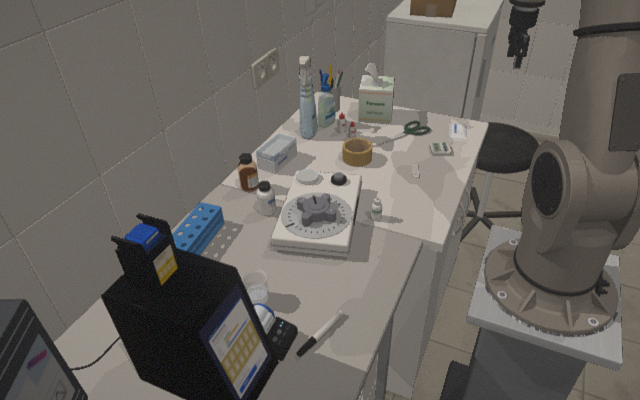

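The top view shows the unit around (326,199), the dial around (315,201), the button around (361,199) and the dish at (353,172). The side view agrees. I'll zoom in and convert these pixels to world points.

```bash
cat > h.py <<'E'
import numpy as np, cv2
def ray(c,uv,z):
    R=cv2.Rodrigues(np.array(c['rvec'],float))[0]; t=np.array(c['tvec'],float).ravel()
    o=-R.T@t; d=R.T@np.linalg.inv(c['mtx'])@np.array([uv[0],uv[1],1.])
    return o+d*(z-o[2])/d[2]
def proj(c,P):
    return cv2.projectPoints(np.array(P,float).reshape(-1,3),np.array(c['rvec'],float),np.array(c['tvec'],float),c['mtx'],None)[0].reshape(-1,2)
E
python3 - <<'E'
from cell import *; from h import *
im=cv2.imread('pics/top0.png'); cv2.imwrite('pics/top0c.png',cv2.resize(im[150:245,270:385],None,fx=6,fy=6,interpolation=cv2.INTER_CUBIC))
c=calibration('top')
for n,p,z in [('dial',(315,201),.08),('btn',(361,199),.06),('dish',(353,172),.063),('buf',(346,240),.07),('white',(317,154),.09)]: print(n,ray(c,p,z).round(3))
E
```

```text
dial [0.559 0.032 0.08 ]
btn [ 0.564 -0.117  0.06 ]
dish [ 0.652 -0.094  0.063]
buf [ 0.432 -0.065  0.07 ]
white [0.709 0.022 0.09 ]
```

View pics/top0c.png

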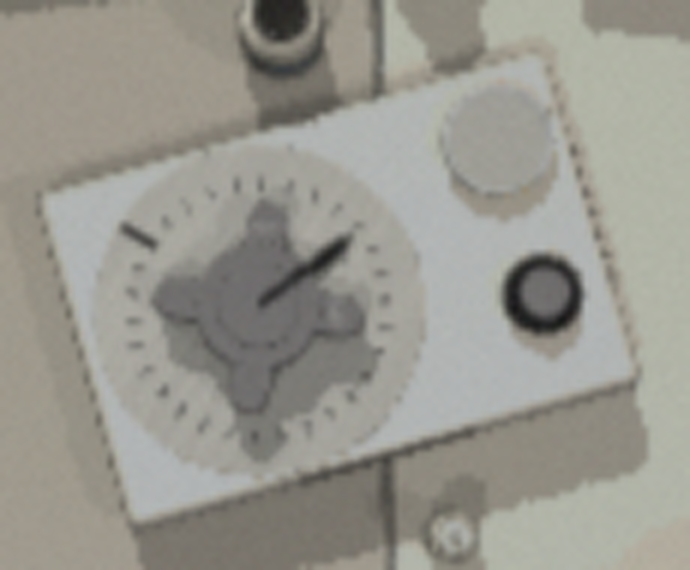

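Seen on the zoomed crop (6x, offset 270,150): the dial axis is near (258,310), the pointer tip near (350,238) and the long line's middle near (140,236). The turn needed is therefore about 109° counterclockwise. The button is at (543,293). I'll go above the front-right gap of the dial and look from there.

```bash
R='python3 -m pendant'
python3 -m pendant '[[0,[140,-143,0],[0,0,0]],[0,[140,-143,0],[0,0,0]],[0,[140,-143,0],[0,0,0]],[0,[140,-143,0],[0,0,0]],[0,[140,-143,0],[0,0,0]]]'
python3 -m pendant '[[0,[140,-143,0],[0,0,0]],[0,[140,-143,0],[0,0,0]],[0,[140,-143,0],[0,0,0]],[0,[140,-143,0],[0,0,0]],[0,[140,-143,0],[0,0,0]]]'
python3 -m pendant '[[0,[130,-133,0],[0,0,0]],[0,[130,-133,0],[0,0,0]],[0,[130,-133,0],[0,0,0]],[0,[130,-133,0],[0,0,0]],[0,[130,-133,0],[0,0,0]]]'
```

```text
t: 0.52
eef_pos: [0.3011, -0.458, 0.231]
tool_rot: [-0.0, 0.987, 0.16, -0.0]
force: [1.0, -0.9, -0.6]
opening: 0.0257
finger_force: 0.0
t: 0.93
eef_pos: [0.3888, -0.2783, 0.2313]
tool_rot: [-0.0, 0.987, 0.16, 0.0]
force: [1.5, -0.3, 0.4]
opening: -0.0002
finger_force: 0.0
t: 1.35
eef_pos: [0.4712, -0.1092, 0.2315]
tool_rot: [-0.0, 0.987, 0.161, 0.0]
force: [-0.1, -0.3, -0.1]
opening: -0.0
finger_force: 0.0
```

```bash
python3 -m pendant '[[0,[40,-40,0],[0,0,7]],[0,[40,-40,0],[0,0,14]],[0,[40,-40,0],[0,0,21]],[0,[40,-40,0],[0,0,24]],[0,[40,-40,0],[0,0,24]]]'
python3 - <<'E'
from cell import *; from h import *
c=calibration('wrist'); im=get_image('wrist'); cv2.imwrite('pics/w1.png',im); np.save('w1.npy',c,allow_pickle=True)
R=cv2.Rodrigues(c['rvec'])[0]; print(get_state()['eef_pos'],(-R.T@c['tvec'].ravel()),R[2])
E
```

```text
t: 1.77
eef_pos: [0.495, -0.0631, 0.231]
tool_rot: [-0.0, 0.999, -0.051, -0.0]
force: [0.2, -0.1, -0.1]
opening: 0.0001
finger_force: 0.0
[ 0.49492669 -0.06342465  0.23109848] [ 0.57190227 -0.07022382  0.37388918] [-0.29755968  0.03133045 -0.954189  ]
```

View pics/w1.png

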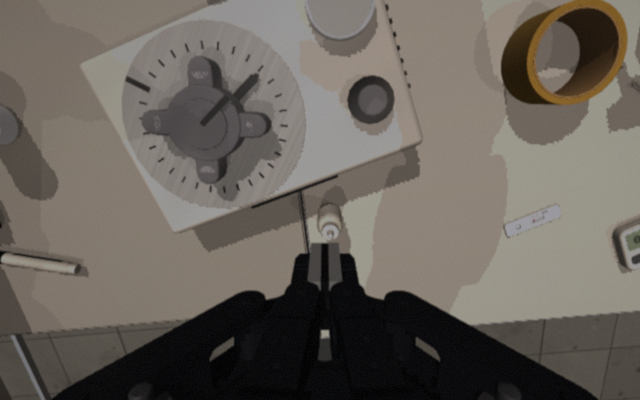

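The wrist view is clear: dial hub near (205,122), pointer tip near (257,76), target line (127,78)–(150,90), button (371,99). I'll enlarge it for exact pixels.

Run:
```python
from h import *
im=cv2.imread('pics/w1.png'); cv2.imwrite('pics/w1c.png',cv2.resize(im[10:215,110:310],None,fx=2.9,fy=2.9,interpolation=cv2.INTER_CUBIC))
c=np.load('w1.npy',allow_pickle=True).item(); t=cv2.imread('pics/top0.png')
# dark blobs (pointer, target line, ticks)
g=cv2.cvtColor(im,cv2.COLOR_BGR2GRAY); m=(g<62).astype(np.uint8); m[215:]=0
n,l,s,ce=cv2.connectedComponentsWithStats(m)
for i in range(1,n):
    if s[i,4]>25 and 110<ce[i][0]<400: 
        p=np.argwhere(l==i)[:,::-1].astype(np.float32); print(s[i],ce[i].round(1),cv2.minAreaRect(p))
```

```text
[200  59  58  67 926] [226.6  93.1] ((229.00186157226562, 95.04785919189453), (50.75118637084961, 66.23005676269531), 7.236921787261963)
[126  77  24  14 109] [137.4  83.9] ((137.50003051757812, 84.00000762939453), (25.043960571289062, 4.0249223709106445), 26.56505012512207)
[348  76  45  47 929] [368.6  98.6] ((370.0, 99.0), (46.0, 44.0), 90.0)
[260 114  11  20  92] [266.3 122.9] ((265.863525390625, 122.96891784667969), (19.54730987548828, 8.785892486572266), 81.02737426757812)
[217 136  28  45 270] [226.9 159.3] ((226.7263641357422, 156.4514617919922), (12.906590461730957, 50.67218017578125), 28.49563980102539)
[251 175  87  40 334] [295.5 195.1] ((298.16583251953125, 202.3073272705078), (25.9772891998291, 91.76007843017578), 69.775146484375)
```

View pics/w1c.png

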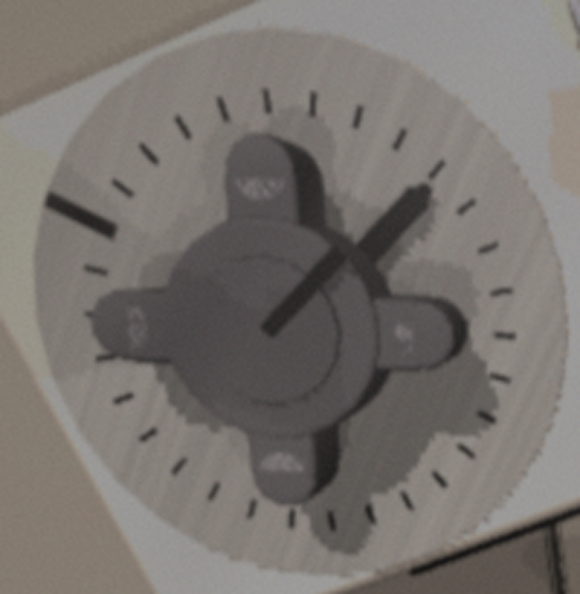

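Run:
```python
from h import *
from cell import calibration
c=np.load('w1.npy',allow_pickle=True).item()
f=lambda p,z: ray(c,(p[0]/2.9+110,p[1]/2.9+10),z)
# tick centres, z=.052
T=[(122,187),(149,153),(183,127),(223,109),(267,101),(313,103),(359,117),(400,139),(436,169),(466,206),(489,247),(502,292),(506,336),(500,378),(487,416),(467,453),(440,479),(406,500),(332,521),(292,518),(251,509),(213,491),(179,466),(148,435),(123,399),(96,269)]
P=np.array([f(p,.052)[:2] for p in T]); 
def fit(P):
    s=np.linalg.lstsq(np.c_[2*P,np.ones(len(P))],(P**2).sum(1),rcond=None)[0]; return s[:2],np.sqrt(s[2]+s[:2]@s[:2])
C,r=fit(P); print('ticks',C,r,np.abs(np.linalg.norm(P-C,axis=1)-r).max())
print('disc',fit(np.array([f(p,.052)[:2] for p in [(35,265),(285,28),(567,350),(345,575)]])))
print('hub',f((268,328),.085))
def pol(p,z):
    d=f(p,z)[:2]-C; return np.linalg.norm(d),np.degrees(np.arctan2(d[1],d[0]))
print('tip',pol((425,190),.058),'tgt in',pol((115,232),.052),'out',pol((48,201),.052))
for p in [(262,175),(130,325),(285,465),(425,335)]: print('lobe',pol(p,.08))
b=ray(c,(372,97),.065); print('btn',b); ct=calibration('top')
print('btn top cam',ray(ct,(270+543/6,150+293/6),.065),'C top cam',ray(ct,(270+258/6,150+312/6),.052))
```

```text
ticks [0.56153077 0.04062091] 0.06932610294127371 0.0005519916399363278
disc (array([0.56129947, 0.03996118]), np.float64(0.08995451710460402))
hub [0.56265709 0.03965472 0.085     ]
tip (np.float64(0.06250008665617206), np.float64(-53.083797388488485)) tgt in (np.float64(0.06572116258762795), np.float64(57.21214170480275)) out (np.float64(0.08823055354544297), np.float64(57.657382092050106))
lobe (np.float64(0.045154490588084566), np.float64(-8.67242702790646))
lobe (np.float64(0.04383450487847452), np.float64(81.88923561802464))
lobe (np.float64(0.042538181188375664), np.float64(173.55480561338325))
lobe (np.float64(0.047658476498206315), np.float64(-97.30291031455947))
btn [ 0.5693372  -0.11386565  0.065     ]
btn top cam [ 0.56378447 -0.11530547  0.065     ] C top cam [0.55785521 0.03875137 0.052     ]
```

```bash
python3 -m pendant '[[0,[7,-30,30],[0,0,1]],[0,[14,-59,60],[0,0,2]],[0,[14,-59,95],[0,0,2]],[0,[14,-59,120],[0,0,2]],[0,[14,-59,130],[0,0,2]]]'
python3 -m pendant '[[0,[0,0,12],[0,0,0]],[0,[0,0,24],[0,0,0]],[0,[0,0,36],[0,0,0]],[0,[0,0,36],[0,0,0]]]'
```

```text
t: 2.23
eef_pos: [0.5129, -0.0062, 0.098]
tool_rot: [0.0, 0.998, -0.065, -0.002]
force: [-1.4, 0.2, 0.1]
opening: -0.0
finger_force: 0.0
t: 2.57
eef_pos: [0.5143, -0.0066, 0.064]
tool_rot: [0.0, 0.998, -0.067, -0.001]
force: [-0.8, 0.1, -0.7]
opening: 0.0002
finger_force: 0.0
```

```bash
python3 -m pendant '[[0,[5,0,0],[0,0,0]],[0,[10,0,0],[0,0,0]],[0,[14,0,0],[0,0,0]],[0,[17,0,0],[0,0,0]],[0,[18,0,0],[0,0,0]]]'
python3 -m pendant '[[0,[3.7,1.4,0],[0,0,-4]],[0,[7.5,2.6,0],[0,0,-8]],[0,[11.3,3.4,0],[0,0,-12]],[0,[15.2,4,0],[0,0,-16]],[0,[19.1,4.4,0],[0,0,-20]]]'
cat > w.py <<'E'
from h import *
from cell import *
s=get_state(); q=s['tool_rot']; a=np.degrees(2*np.arctan2(q[2],q[1])); d=np.array(s['eef_pos'])-[.5615,.04,.065]
ca,sa=np.cos(np.radians(a)),np.sin(np.radians(a))
print('t',s['t'],'yaw',a.round(1),'tool-frame xy rel C mm',(1e3*np.array([d[0]*ca+d[1]*sa, d[0]*sa-d[1]*ca])).round(1),'dz',d[2].round(4),'lobe cmd',(a-90).round(1))
E
python3 w.py
```

```text
t: 2.98
eef_pos: [0.5333, -0.0088, 0.0657]
tool_rot: [-0.0, 0.998, -0.067, 0.0]
force: [-2.4, 0.3, 2.2]
opening: -0.0
finger_force: 1.3
t: 3.4
eef_pos: [0.5508, -0.0155, 0.0654]
tool_rot: [-0.0, 0.994, 0.109, -0.0]
force: [-3.1, 1.0, 1.6]
opening: 0.0001
finger_force: 1.4
t 3.4 yaw 12.5 tool-frame xy rel C mm [-22.4  51.9] dz 0.0004 lobe cmd -77.5
```

```bash
python3 -m pendant '[[0,[3.7,1.4,0],[0,0,-4]],[0,[7.5,2.6,0],[0,0,-8]],[0,[11.3,3.4,0],[0,0,-12]],[0,[15.2,4,0],[0,0,-16]],[0,[19.1,4.4,0],[0,0,-20]]]' | grep force
python3 -m pendant '[[0,[3.7,1.4,0],[0,0,-4]],[0,[7.5,2.6,0],[0,0,-8]],[0,[11.3,3.4,0],[0,0,-12]],[0,[15.2,4,0],[0,0,-16]],[0,[19.1,4.4,0],[0,0,-20]]]' | grep force
python3 -m pendant '[[0,[3.7,1.4,0],[0,0,-4]],[0,[7.5,2.6,0],[0,0,-8]],[0,[11.3,3.4,0],[0,0,-12]],[0,[15.2,4,0],[0,0,-16]],[0,[19.1,4.4,0],[0,0,-20]]]' |grep force
python3 -m pendant '[[0,[3.7,1.4,0],[0,0,-4]],[0,[7.5,2.6,0],[0,0,-8]],[0,[11.3,3.4,0],[0,0,-12]],[0,[15.2,4,0],[0,0,-16]],[0,[15.2,4,0],[0,0,-16]]]' |grep force
python3 w.py
python3 - <<'E'
from cell import *; from h import *
for n in('top','wrist'):
    np.save(n+'2.npy',calibration(n),allow_pickle=True); cv2.imwrite(f'pics/{n}2.png',get_image(n))
a=cv2.imread('pics/top2.png')[150:245,270:385]; b=cv2.imread('pics/wrist2.png')
cv2.imwrite('pics/both2.png',np.vstack([cv2.resize(a,None,fx=2,fy=2).copy() if 0 else cv2.copyMakeBorder(cv2.resize(a,None,fx=2,fy=2),0,0,0,640-230,0),b]))
E
```

```text
force: [-3.1, 0.3, 1.0]
finger_force: 1.4
force: [-3.3, -2.0, 2.4]
finger_force: 1.4
force: [-2.2, -2.8, 1.1]
finger_force: 1.3
force: [-0.6, -0.9, -0.9]
finger_force: 0.5
t 5.0667 yaw 88.5 tool-frame xy rel C mm [-22.2  52. ] dz 0.0003 lobe cmd -1.5
```

View pics/both2.png

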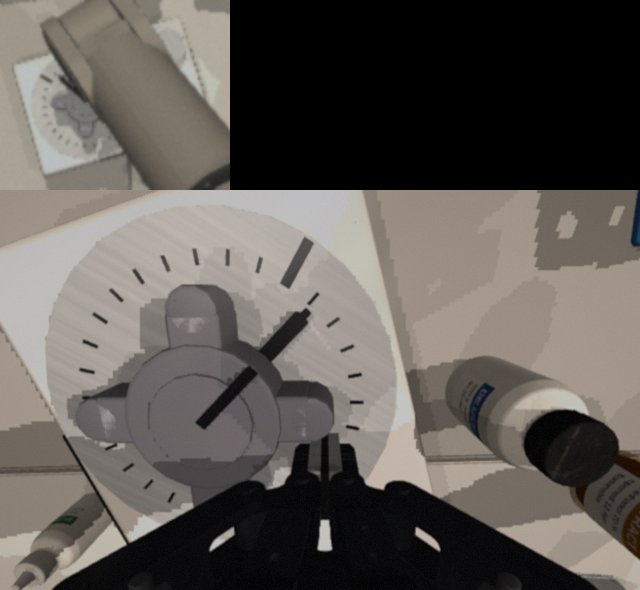

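The wrist view shows the pointer's tip near (306,125) and the target line from (287,95) to (308,50), in wrist-image pixels. The rest of the turn can be measured from these.

```bash
cat > ang.py <<'E'
import sys
from h import *
def run(tag):
    c=np.load(tag+'.npy',allow_pickle=True).item(); im=cv2.imread(f'pics/{tag}.png'); g=cv2.cvtColor(im,cv2.COLOR_BGR2GRAY)
    # rectify the plane about C onto polar: angle x radius, at target (z .052) and pointer (z .058) heights
    C=np.array([.5613,.0402]); A=np.radians(np.arange(0,90,.25))
    def prof(z,r0,r1):
        r=np.arange(r0,r1,.001); P=np.stack([C[0]+np.outer(r,np.cos(A)),C[1]+np.outer(r,np.sin(A)),np.full((len(r),len(A)),z)],-1)
        uv=proj(c,P).astype(np.float32).reshape(len(r),len(A),2)
        return np.median(cv2.remap(g,uv[...,0],uv[...,1],cv2.INTER_LINEAR),0)
    for n,p in(('target',prof(.052,.076,.086)),('pointer',prof(.058,.046,.060))):
        d=p<(p.min()+np.median(p))/2; i=np.argmin(p); a=b=i
        while a>0 and d[a-1]:a-=1
        while b<len(d)-1 and d[b+1]:b+=1
        print(n,'edges',a/4,b/4,'mid',(a+b)/8,'width mm',np.radians((b-a)/4)*(81 if n=='target' else 53),'min',p.min(),'med',np.median(p))
run(sys.argv[1])
E
python3 ang.py wrist2
```

```text
target edges 55.5 58.75 mid 57.125 width mm 4.594579255875073 min 76.5 med 160.0
pointer edges 39.25 47.75 mid 43.5 width mm 7.862708280234456 min 30.0 med 141.0
```

```bash
python3 -m pendant '[[0,[2.8,1.1,0],[0,0,-3]],[0,[5.6,2,0],[0,0,-6]],[0,[8.4,2.8,0],[0,0,-9]],[0,[11.3,3.4,0],[0,0,-12]],[0,[11.3,3.4,0],[0,0,-12]]]' |grep force
cat > look.py <<'E'
import sys
from cell import *; from h import *
t=sys.argv[1]; np.save(t+'.npy',calibration('wrist'),allow_pickle=True); cv2.imwrite(f'pics/{t}.png',get_image('wrist'))
E
python3 w.py; python3 look.py w3; python3 ang.py w3
```

```text
force: [0.7, -2.4, -0.1]
finger_force: 0.8
t 5.5833 yaw 100.3 tool-frame xy rel C mm [-22.2  51.9] dz 0.0004 lobe cmd 10.3
target edges 55.5 58.75 mid 57.125 width mm 4.594579255875073 min 41.0 med 161.0
pointer edges 50.75 59.5 mid 55.125 width mm 8.093964406123703 min 31.0 med 153.5
```

```bash
python3 -m pendant '[[0,[0.9,0.4,0],[0,0,-1]],[0,[1.8,0.7,0],[0,0,-2]],[0,[1.8,0.7,0],[0,0,-2]]]' |grep force
python3 w.py; python3 look.py w4; python3 ang.py w4
```

```text
force: [0.3, -2.2, -0.1]
finger_force: 1.3
t 5.8833 yaw 102.3 tool-frame xy rel C mm [-22.2  51.9] dz 0.0004 lobe cmd 12.3
target edges 55.5 58.5 mid 57.0 width mm 4.241150082346221 min 41.0 med 160.5
pointer edges 52.5 61.25 mid 56.875 width mm 8.093964406123703 min 31.5 med 154.0
```

```bash
python3 -m pendant '[[0,[-6,0,0],[0,0,0]],[0,[-14,0,0],[0,0,0]],[0,[-14,0,-35],[0,0,0]],[0,[-14,0,-75],[0,0,0]],[0,[-14,0,-85],[0,0,0]]]' |grep -A3 eef
python3 -m pendant '[[0,[-20,0,0],[0,0,0]],[0,[-40,0,0],[0,0,0]],[0,[-40,0,0],[0,0,0]]]' |grep eef
python3 w.py; python3 look.py w5; python3 ang.py w5
```

```text
eef_pos: [0.6219, 0.016, 0.1555]
tool_rot: [0.002, 0.627, 0.779, 0.002]
force: [0.8, 0.2, 0.8]
opening: -0.0003
eef_pos: [0.6292, -0.0284, 0.1504]
t 6.6 yaw 102.0 tool-frame xy rel C mm [-81.   51.9] dz 0.0854 lobe cmd 12.0
target edges 55.75 89.75 mid 72.75 width mm 48.06636759992384 min 0.0 med 141.0
pointer edges 52.0 61.25 mid 56.625 width mm 8.5564766579022 min 41.0 med 138.0
```

View pics/w5.png

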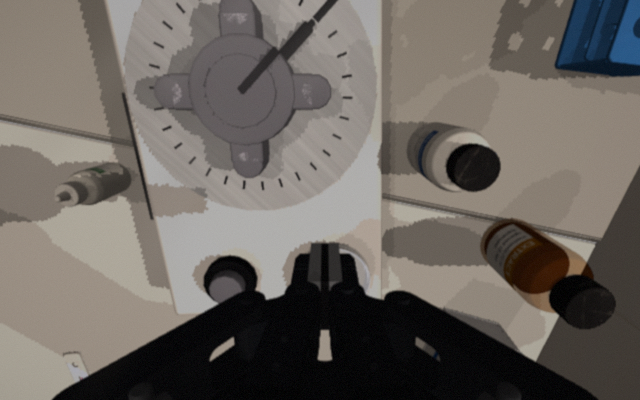

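The pointer and target now lie on one straight line, from the dial hub at (240,90) to about (330,5). The button's gray top is at about (228,286). I'll triangulate it from the first wrist view and this one.

Run:
```python
from h import *
from cell import calibration
im1=cv2.imread('pics/w1.png'); im5=cv2.imread('pics/w5.png')
cv2.imwrite('pics/btn.png',np.hstack([cv2.resize(im1[70:130,340:405],(390,360),interpolation=3),cv2.resize(im5[250:310,196:261],(390,360),interpolation=3)]))
c1=np.load('w1.npy',allow_pickle=True).item(); c5=np.load('w5.npy',allow_pickle=True).item()
def tri(a,b):
    M=[c['mtx']@np.c_[cv2.Rodrigues(c['rvec'])[0],np.ravel(c['tvec'])] for c in(c1,c5)]
    X=cv2.triangulatePoints(M[0],M[1],np.array(a,float).reshape(2,1),np.array(b,float).reshape(2,1)); return (X[:3]/X[3]).ravel()
for a in [(374,98),(376,99)]:print(tri(a,(228,287)))
for z in(.06,.065,.07,.075):print(z,ray(c1,(375,98.5),z)[:2],ray(c5,(228,287),z)[:2])
```

```text
[ 0.56765768 -0.11583129  0.06253803]
[ 0.56672217 -0.11824971  0.05897916]
0.06 [ 0.56766755 -0.11730378] [ 0.56651937 -0.1173511 ]
0.065 [ 0.56773501 -0.11655383] [ 0.56753808 -0.11382187]
0.07 [ 0.56780247 -0.11580389] [ 0.56855679 -0.11029264]
0.075 [ 0.56786992 -0.11505394] [ 0.56957551 -0.10676341]
```

View pics/btn.png

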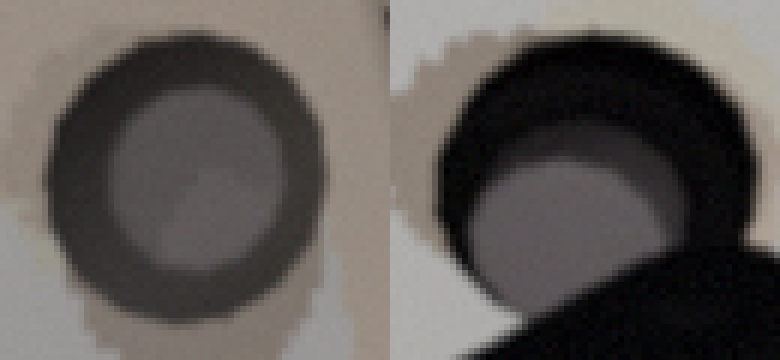

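Left crop: the gray cap is centred at (372.8,99.7) of w1. Right crop: its centre is at (226,293) of w5, partly hidden by the gripper.

```bash
python3 - <<'E'
from h import *
c1=np.load('w1.npy',allow_pickle=True).item(); c5=np.load('w5.npy',allow_pickle=True).item()
for z in(.06,.065,.07,.075):print(z,ray(c1,(372.8,99.7),z)[:2],ray(c5,(226,293),z)[:2], np.ptp([ray(c1,(358,99.7),z)[1],ray(c1,(387.2,99.7),z)[1]]))
E
python3 w.py
```

```text
0.06 [ 0.5667992  -0.11518499] [ 0.56556506 -0.1235193 ] 0.027355834909651294
0.065 [ 0.56688049 -0.1144688 ] [ 0.56660424 -0.11985779] 0.026920078648471624
0.07 [ 0.56696178 -0.1137526 ] [ 0.56764342 -0.11619628] 0.02648432238729198
0.075 [ 0.56704306 -0.11303641] [ 0.5686826  -0.11253476] 0.026048566126112338
t 6.65 yaw 102.1 tool-frame xy rel C mm [-78.9  51.8] dz 0.0852 lobe cmd 12.1
```

```bash
python3 -m pendant '[[0,[-25,-27,0],[0,0,0]],[0,[-50,-54,0],[0,0,0]],[0,[-72,-79,0],[0,0,0]],[0,[-72,-79,30],[0,0,0]],[0,[-72,-79,60],[0,0,0]]]' |grep -A2 eef
python3 -m pendant '[[0,[0,0,3],[0,0,0]],[0,[0,0,6],[0,0,0]],[0,[0,0,9],[0,0,0]],[0,[0,0,12],[0,0,0]],[0,[0,0,12],[0,0,0]]]' |grep -A2 eef
python3 -m pendant '[[0,[0,0,1],[0,0,0]],[0,[0,0,2],[0,0,0]],[0,[0,0,3],[0,0,0]],[0,[0,0,3],[0,0,0]]]' |grep -A2 eef
```

```text
eef_pos: [0.5665, -0.1133, 0.091]
tool_rot: [0.002, 0.629, 0.778, 0.0]
force: [1.2, 0.1, 0.3]
eef_pos: [0.5671, -0.11, 0.079]
tool_rot: [0.0, 0.627, 0.779, 0.0]
force: [-0.3, -0.3, 0.4]
eef_pos: [0.5665, -0.1105, 0.0754]
tool_rot: [0.0, 0.627, 0.779, 0.0]
force: [0.3, 0.3, -0.2]
```

```bash
python3 -m pendant '[[0,[-3,0,1],[0,0,0]],[0,[-3,0,2],[0,0,0]],[0,[-3,0,3],[0,0,0]],[0,[-3,0,4],[0,0,0]],[0,[-3,0,4],[0,0,0]]]' |grep -A2 eef
python3 -m pendant '[[0,[0,0,1],[0,0,0]],[0,[0,0,2],[0,0,0]],[0,[0,0,3],[0,0,0]],[0,[0,0,3],[0,0,0]]]' |grep -A2 eef
```

```text
eef_pos: [0.5672, -0.1135, 0.0712]
tool_rot: [0.0, 0.627, 0.779, -0.0]
force: [-0.5, -2.0, 1.3]
eef_pos: [0.5672, -0.1135, 0.0683]
tool_rot: [0.0, 0.627, 0.779, 0.0]
force: [-1.3, -1.9, 4.2]
```

```bash
python3 -m pendant '[[0,[0,0,1],[0,0,0]],[0,[0,0,2],[0,0,0]],[0,[0,0,2],[0,0,0]]]' |grep -A2 eef
python3 -m pendant '[[0,[0,0,0.7],[0,0,0]],[0,[0,0,1.4],[0,0,0]],[0,[0,0,1.4],[0,0,0]]]' |grep -A2 eef
```

```text
eef_pos: [0.5672, -0.1135, 0.0662]
tool_rot: [0.0, 0.627, 0.779, 0.0]
force: [-0.6, -2.4, 4.7]
eef_pos: [0.5674, -0.1135, 0.0658]
tool_rot: [0.0, 0.627, 0.779, -0.0]
force: [-7.4, -2.8, 21.2]
```

The force jumped to 21 N at z = 65.8 mm after about 6 mm of travel, so the button is fully down. I'll release it, rise and check the dial again.

```bash
python3 -m pendant '[[0,[0,0,0],[0,0,0]],[0,[0,0,-4],[0,0,0]],[0,[0,0,-10],[0,0,0]],[0,[0,0,-40],[0,0,0]],[0,[0,0,-80],[0,0,0]]]' |grep -A2 eef
python3 -m pendant '[[0,[-30,0,-30],[0,0,0]],[0,[-60,0,-60],[0,0,0]],[0,[-90,0,-80],[0,0,0]],[0,[-90,0,-80],[0,0,0]],[0,[-90,0,-80],[0,0,0]]]' |grep -A2 eef
python3 look.py w6; python3 ang.py w6; python3 w.py
```

```text
eef_pos: [0.5652, -0.1127, 0.1434]
tool_rot: [-0.003, 0.627, 0.779, -0.001]
force: [0.6, -0.9, 0.2]
eef_pos: [0.5866, -0.203, 0.2257]
tool_rot: [0.001, 0.628, 0.778, 0.0]
force: [-0.2, 0.8, 0.2]
target edges 0.0 0.0 mid 0.0 width mm 0.0 min 0.0 med 0.0
pointer edges 0.0 0.0 mid 0.0 width mm 0.0 min 0.0 med 0.0
t 9.95 yaw 102.3 tool-frame xy rel C mm [-241.   -27.3] dz 0.1597 lobe cmd 12.3
```

View pics/w6.png

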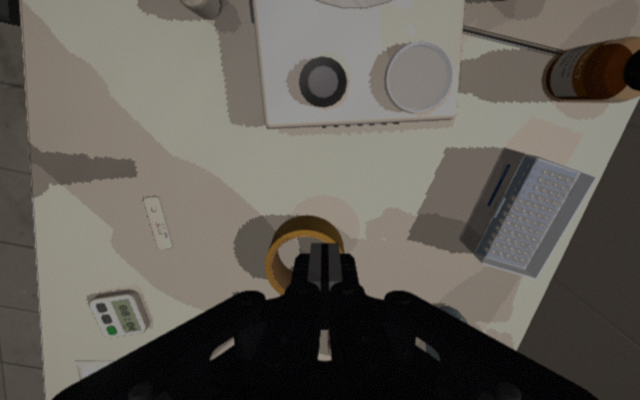

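The button at (323,82) is up, and the dish at (418,77) and the tape are undisturbed. The dial is out of view, so I'll move back a little for a final check of it.

```bash
python3 -m pendant '[[0,[38,0,0],[0,0,0]],[0,[76,0,0],[0,0,0]],[0,[114,0,0],[0,0,0]],[0,[150,0,0],[0,0,0]],[0,[150,0,0],[0,0,0]]]' |grep -A2 eef
python3 -m pendant '[[0,[0,0,0],[0,0,0]],[0,[0,0,0],[0,0,0]],[0,[0,0,0],[0,0,0]]]' |grep -A2 eef
python3 look.py w7; python3 ang.py w7
```

```text
eef_pos: [0.5521, -0.0458, 0.2247]
tool_rot: [-0.001, 0.623, 0.782, 0.0]
force: [0.4, 0.5, 0.3]
eef_pos: [0.554, -0.0551, 0.2243]
tool_rot: [-0.0, 0.627, 0.779, -0.0]
force: [0.3, -0.2, -0.4]
target edges 70.75 89.75 mid 80.25 width mm 26.860617188192734 min 0.0 med 125.5
pointer edges 52.75 61.5 mid 57.125 width mm 8.093964406123703 min 19.0 med 115.25
```

The pointer still reads 57.1°, against 57.0–57.1° for the target line, so I'm handing in.

```bash
python3 -c "
from cell import *
print(get_state()['t'],hand_in())"
```

```text
the job is handed in; nothing more can be done
10.6667 None
```

I pushed the dial round until its pointer lined up with the long line (57.1° against 57.0–57.1° measured), then pressed the start button fully down and released it. The job was handed in at 10.7 s; the dial, the button and the bystanders I could see in the last pictures looked fine, but I did not re-check the beaker or the marker.

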